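# Interleave and load the next layer of a finds box

## Robot

A 6-joint arm with a two-finger parallel gripper is mounted at the origin on the work surface. World frame = base frame: x ahead of the robot, y to its left, z up, the work surface at z = 0. Lengths are in m, angles in rad, forces in N, time in s.
With the tool pointing down it reaches from about 0.375 to 0.975 m from the base axis. Payload 3.8 kg.
Tool frame: the origin (TCP) lies midway between the tips of the shut fingers; the grasp point (between the pads) lies 19 mm behind it; z points along the fingers, y is the line along which they close (so a half turn about z gives the same grasp; the last joint's range is limited). The gripper opens to 85 mm and grips with 20 to 120 N. Pads are 22 mm wide; open, the fingers measure 114 mm over their backs; the gripper's body (76 mm by 85 mm) begins 54 mm behind the grasp point. The pads swing forward as they close: fully open they stand 13 mm farther back than shut.
Start: joints at [-1.368, 0.264, 1.604, -0, 1.274, -0.037], TCP at [0.16, -0.656, 0.209] pointing down, gripper open.
Joint ranges: [-2.63, 2.63], [-0.94, 2.18], [0.31, 2.57], [-1.31, 4.45], [0, 2.66], [-2.55, 2.55]. Speed limits (rad/s): [2.57, 2.57, 3.14, 3.14, 3.14, 3.14].

## Interface

Orientations are given as a rotation vector (axis times angle).
In Python, from workcell import * gives the robot as it stands. The module is installed in compiled form; this text tells all that it offers.
- The arm moves only by the tool apply_moves, never from a script. Its arguments are lists of equal length, an entry for each row: "fingers": the opening, from 0 (shut) to 1 (fully open); "travel": the shift along the tool's x, y, z normalised to -1 to 1, where 1 is 0.05 m, a list of three; "rotation": the turn, a rotation vector about the tool's x, y, z normalised to -1 to 1, where 1 is 6 degrees, a list of three. In form: {"fingers": [fingers, ...], "travel": [[dx, dy, dz], ...], "rotation": [[ax, ay, az], ...]}. A call has 1 to 12 rows; each row shifts and turns the commanded pose from where the row before left it, along the tool's axes as they then stand; what a row does not reach is not made up. A row lasts 1/10 s, in which the tool goes at most 50 mm and 8.59 degrees, less where a joint would pass 70% of its speed; a pose out of reach is approached as far as the arm can. A call with a number of a shift or a turn outside -1 to 1 is refused whole. A call with a gripper value outside its range is refused whole. The fingers move at their own pace and stop on an object; "newtons" is the grip in N (left out, the last holds). Time passes only in rows, so rows that do not move let the fingers close. It gives the time, the measured TCP pose, the force, the opening and the grip force at its end, in the units of the state.
- read_state(): the state, without advancing time (a new reading comes with each control period).
- read_camera(name): name is "side" or "top"; returns a dict with "image" (420x560x3 uint8, red, green, blue), "fx", "fy", "cx", "cy" (pixels), "extrinsics" (4x4, takes a point from world to camera coordinates). Camera axes: x right, y down, z forward; pixel columns grow to the right and rows downward; lengths in m; the calibration is good to about 2 mm. A picture is of the moment at which its call begins. There is no depth.
- finish_job(): hands the job in; it is judged then, once.
Trained networks look in the newest picture that a camera, given by its name, has taken for a name from the list of things; names that differ only in an ending like _2 or _b are one class to them, and where a whole thing is asked for, a point or a joint stands for the part that bears it (a point fixed in the world has none). Each returns a list of dicts, best first, with "p" (0 to 1); they miss things now and then, are a little off and sometimes report something else, mostly with a low value. They report only what shows in the picture. A call takes as long as a camera call.
- regions_of(camera, name): "mask" (420x560 bool, what is visible of it) and "bbox" ([left, top, width, height] in pixels, round what is visible of it).
- tip_of(camera, name): "location" ([column, row] in pixels: a listed point, or the origin of a listed thing).
The state is a dict: "time": time; "q": joint angles; "joint_vel": joint speeds; "joint_torque": joint torques, N m; "tool_pos": TCP position; "tcp_rot": TCP orientation; "wrist_force": force on the tool from outside, world axes, zero at the start; "torque": the same for the moment, N m; "width": opening from 0.0 (shut) to 1.0 (fully open); "grip_force": force on a finger pad.
Only numpy, scipy, OpenCV 4.12 (cv2) and the standard library are available. Lean on these libraries where they do the work, as an engineer would, in place of code of your own. Each camera call takes 0.05 s, during which the arm holds its last target. There are 200 camera calls.

## Task

Pack the next layer in the brown finds box. First take the scale bar off the tile pieces in the box and put it in the shallow white tool tray, then lay the notched grey board flat on those tiles as a separator, and finally set the large loose tile slab gently down on the middle of the board, its length along the board's length. Leave the tiles already in the box lying there, and do not push the jar, mug, bottle, tape roll or small spare tile out of place.

Things in the scene. Friction and masses are not known exactly. Their poses are not given: they have to be found in the camera images.
- find_box: Open brown cardboard finds box, fixed to the table, 202 x 152 x 55 mm outside (x, y, z), walls and floor 6 mm thick, so 190 x 140 mm inside. Origin: centre of its underside; x along its length. It and the tool tray stand straight ahead of the robot, one nearer and one farther; either may be the nearer.
- tool_tray: Shallow white tool tray, fixed, 230 x 130 x 32 mm outside, walls and floor 5 mm. Origin: centre of its underside; x along its length. A brush lies in it along its +y half; the -y half is free.
- scale_bar: Photographic scale bar, black with white squares, rigid, 130 x 30 x 12 mm, lying flat on the two tiles in the finds box. Origin: centre of its underside; x along its length.
- tile_a: Terracotta tile piece lying in the finds box, 150 x 50 x 20 mm, one of two side by side that make the lower layer (tops 26 mm above the table). Origin: centre of its underside; x along its length.
- tile_b: The other terracotta tile piece of the lower layer, 150 x 50 x 20 mm, same origin and axes.
- board: Stiff grey separator board, 170 x 120 x 10 mm, lying flat on the table. Both long sides have a finger notch in the middle, 46 mm long and 40 mm deep, leaving a waist 40 mm wide (along y) to grip. Origin: centre of its underside; x along its length.
- slab: Large loose terracotta tile slab, 140 x 60 x 25 mm, one end broken, two dark grooves on top, lying flat on the table. Origin: centre of its underside; x along its length.
- spare_tile: Bystander: small spare terracotta tile, 90 x 50 x 20 mm, lying beside the slab. Origin: centre of its underside; x along its length.
- jar: Bystander: clear jar, 56 mm across, 85 mm high, standing past the +x end of the board. Origin: centre of its underside.
- mug: Bystander: white mug holding brushes, 72 mm across, 140 mm high with the brushes, standing past the +x end of the slab. Origin: centre of its underside.
- wash_bottle: Bystander: white wash bottle, 60 mm across, 150 mm high, on the robot's near left. Origin: centre of its underside.
- tape: Bystander: roll of tape lying flat, 84 mm across, 22 mm high, on the near right. Origin: centre of its underside.

How it is judged:
By the outcome, as a careful person would: the job done as asked, in the order asked, and still so for the second after the job is handed in, with the robot touching nothing.
It also fails if it takes over 64 s, if anything falls off the work surface, if the arm or the gripper's body presses on something with over 40 N, if the wrist force passes 120 N, or if a joint passes its speed limit or range.

## Working session

There is one attempt and no reset: what is moved stays moved. The work goes in short steps, Python scripts to look and compute and a tool call to move; the robot and the scene stay as the last step left them, time stands still between calls to the robot, and variables do not carry over. Pictures are saved under pics/ and viewed, at most 10 in all, crops included, and the job is handed in when it is done.

Besides the shell and the picture viewer there is one more tool, called as name(argument=value, ...) on one line, values as JSON. apply_moves: Moves the arm, as the interface text tells. Scaled input: -1 to 1 covers 0.05 m each way for a shift and 6 degrees each way for a turn. Its arguments: {"type":"object","properties":{"fingers":{"type":"array","items":{"type":"number"}},"travel":{"type":"array","items":{"type":"array","items":{"type":"number"}}},"rotation":{"type":"array","items":{"type":"array","items":{"type":"number"}}},"newtons":{"type":"number"}},"required":["fingers","travel","rotation"]}

```bash
mkdir -p pics; cat > h.py <<'E'
from workcell import *
import numpy as np, cv2
E
python3 - <<'E'
from h import *
for n in ("side","top"):
    c=read_camera(n); cv2.imwrite(f"pics/{n}0.png",c["image"][:,:,::-1])
    print(n,c["fx"],c["fy"],c["cx"],c["cy"]); print(np.round(c["extrinsics"],4).tolist())
    for t in "find_box tool_tray scale_bar tile_a board slab spare_tile jar mug wash_bottle tape".split():
        print(t,[(round(r["p"],2),np.round(r["location"],1).tolist()) for r in tip_of(n,t)][:3],[(round(r["p"],2),r["bbox"]) for r in regions_of(n,t)][:3])
s=read_state(); print(s)
E
```

```text
side 534.4777836286316 534.4777836286316 277.9375796251881 208.91655144688377
[[-0.7139, -0.7002, -0.0071, 0.3605], [-0.5365, 0.5535, -0.637, 0.2798], [0.45, -0.4509, -0.7708, 1.1695], [0.0, 0.0, 0.0, 1.0]]
find_box [(0.55, [228.3, 183.8])] [(0.72, [181.0, 136.4, 96.8, 82.2]), (0.4, [221.3, 163.1, 42.7, 39.3])]
tool_tray [(0.95, [298.3, 219.5]), (0.34, [367.9, 148.8])] [(0.95, [251.4, 169.8, 96.4, 86.7])]
scale_bar [(0.96, [232.7, 168.9])] [(0.64, [222.9, 149.0, 23.4, 40.7])]
tile_a [(0.69, [223.1, 179.0]), (0.65, [242.7, 187.8])] [(0.55, [219.8, 163.3, 42.2, 39.0])]
board [(0.86, [365.9, 145.8])] [(0.6, [332.0, 118.9, 69.9, 54.9])]
slab [(0.91, [181.4, 283.7]), (0.53, [253.2, 343.7])] [(0.64, [150.8, 257.3, 59.2, 48.5]), (0.2, [334.9, 121.5, 65.4, 50.6])]
spare_tile [(0.75, [140.4, 318.3])] [(0.78, [120.9, 298.4, 40.7, 37.5])]
jar [(0.87, [345.2, 115.1])] [(0.77, [337.5, 90.8, 21.6, 38.9]), (0.17, [183.1, 137.7, 95.8, 80.5])]
mug [(0.9, [135.4, 265.9])] [(0.6, [105.0, 224.6, 41.3, 51.7])]
wash_bottle [(0.56, [251.1, 343.2]), (0.48, [225.6, 178.8]), (0.31, [347.3, 114.8])] [(0.94, [2
[... 1306 characters left out ...]
, 285.0, 37.7, 31.9])]
{'time': 2.3, 'q': array([-1.36788314e+00,  2.63907603e-01,  1.60400835e+00,  1.87028260e-05,
        1.27368646e+00, -3.68906855e-02]), 'joint_vel': array([ 0.00039738,  0.00145393,  0.00168997, -0.0010688 , -0.00229461,
        0.00024231]), 'joint_torque': array([-2.76647224e-04, -5.15046358e+01, -3.67709291e+01, -7.55985320e-05,
        9.90908702e-04, -8.50442063e-07]), 'tool_pos': array([ 0.16033043, -0.65567716,  0.20947008]), 'tcp_rot': array([-3.11902708e+00, -3.75771255e-01, -2.67233986e-05]), 'wrist_force': array([ 1.03613141, -0.08637687, -0.22400931]), 'torque': array([ 0.02966759, -0.04157473,  0.02913902]), 'grip_force': 0.0, 'width': 1.0003659123856334}
```

View pictures.

```bash
python3 -c "
import cv2
a=cv2.imread('pics/top0.png')[90:330,90:490]; cv2.imwrite('pics/t1.png',cv2.resize(a,None,fx=2,fy=2,interpolation=2))
a=cv2.imread('pics/side0.png')[80:360,80:480]; cv2.imwrite('pics/s1.png',cv2.resize(a,None,fx=2,fy=2,interpolation=2))"
```

```text
(no output)
```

View pics/t1.png

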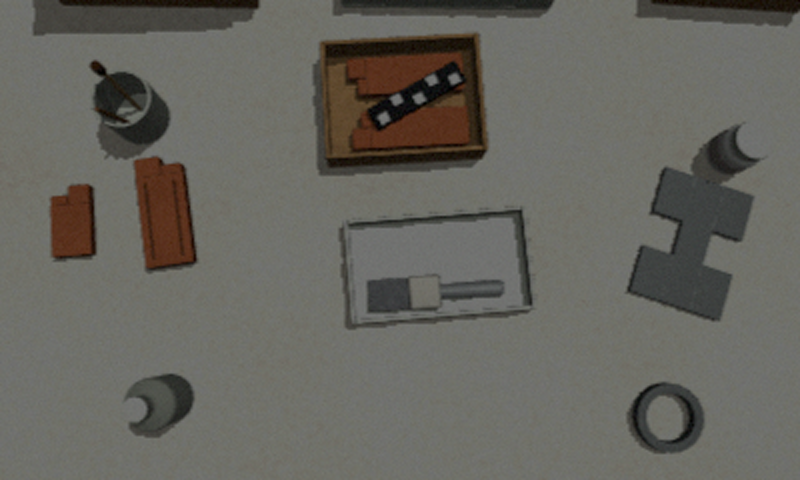

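View pics/s1.png

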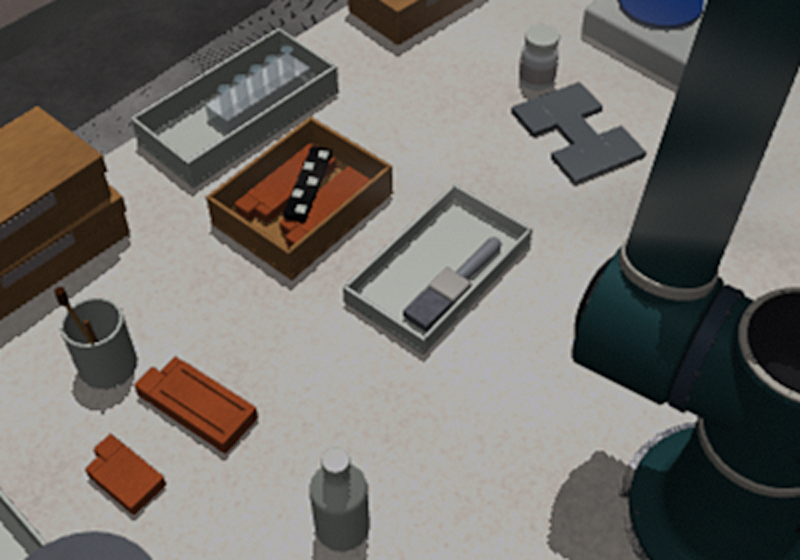

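```bash
cat >> h.py <<'E'
from scipy.optimize import least_squares, minimize
def proj(c,P):
    q=np.c_[P,np.ones(len(P))]@c["extrinsics"].T
    return np.c_[c["fx"]*q[:,0]/q[:,2]+c["cx"],c["fy"]*q[:,1]/q[:,2]+c["cy"]]
def solid(L,W,H,notch=False):
    r=[(-L/2,-W/2,L,W)] if not notch else [(-L/2,-W/2,L/2-.023,W),(.023,-W/2,L/2-.023,W),(-L/2,-.02,L,.04)]
    return [np.array([[x+i*l,y+j*w,k*H] for i in(0,1) for j in(0,1) for k in(0,1)]) for x,y,l,w in r]
def place(B,p):
    c,s=np.cos(p[3]),np.sin(p[3])
    return B@np.array([[c,s,0],[-s,c,0],[0,0,1]])+p[:3]
def render(c,parts,p,sc=4):
    m=np.zeros((420*sc,560*sc),np.uint8)
    for B in parts:
        h=cv2.convexHull((proj(c,place(B,p))*sc+sc/2).astype(np.float32))
        cv2.fillConvexPoly(m,np.round(h*16).astype(np.int32),255,shift=4)
    return cv2.resize(m,(560,420),interpolation=cv2.INTER_AREA)/255.
def fit(cams,masks,parts,p0):
    """joint silhouette fit of x,y,z,yaw in all given views"""
    def cost(p): return sum(np.abs(render(c,parts,p)-m).sum()/m.sum() for c,m in zip(cams,masks))
    r=None
    for k in range(3):
        x0=np.array(p0 if r is None else r.x)
        S=np.vstack([x0]+[x0+d for d in np.diag([.01,.01,.006,.12])])
        r=minimize(cost,x0,method="Nelder-Mead",options=dict(initial_simplex=S,xatol=1e-4,fatol=1e-4))
    return r.x,r.fun
def ground(c,uv,z):
    R,t=c["extrinsics"][:3,:3],c["extrinsics"][:3,3]
    d=R.T@np.array([(uv[0]-c["cx"])/c["fx"],(uv[1]-c["cy"])/c["fy"],1]);o=-R.T@t
    return o+d*(z-o[2])/d[2]
E
python3 - <<'E'
from h import *
C={n:read_camera(n) for n in("side","top")}
import pickle;M={}
for t,pp,p0 in (("scale_bar",solid(.13,.03,.012),((299.7,136.6),.026,-1.05)),("board",solid(.17,.12,.01,True),((431.2,210.8),0,-.25)),("slab",solid(.14,.06,.025),((175.4,194.7),0,.1)),("find_box",solid(.202,.152,.055),((289.4,139.4),0,1.57)),("tool_tray",solid(.23,.13,.032),((308,224),0,1.6))):
    ms=[]
    for n in C:
        r=regions_of(n,t); ms.append(r[0]["mask"].astype(float))
    M[t]=ms
    g=ground(C["top"],p0[0],p0[1]); x0=[g[0],g[1],p0[1],p0[2]]
    print(t,np.round(g,3),[int(m.sum()) for m in ms])
    for cc,mm in ((list(C.values()),ms),):
        p,f=fit(cc,mm,pp,x0); print("  ",np.round(p,4),round(f,3))
    for i,n in enumerate(C): print("   resid",n,round(np.abs(render(C[n],pp,p)-ms[i]).sum()/ms[i].sum(),3))
pickle.dump((C,M),open("d.pkl","wb")); print(read_state()["time"])
E
```

```text
scale_bar [ 0.678 -0.004  0.026] [454, 700]
   [ 0.6742  0.0013  0.0274 -1.038 ] 0.173
   resid side 0.085
   resid top 0.088
board [ 0.491 -0.347  0.   ] [1645, 2451]
   [ 0.4887 -0.3522  0.0074 -0.3132] 0.157
   resid side 0.053
   resid top 0.104
slab [0.527 0.315 0.   ] [1521, 1383]
   [0.5222 0.3198 0.0045 0.1579] 0.198
   resid side 0.102
   resid top 0.096
find_box [0.678 0.022 0.   ] [2666, 2616]
   [0.6669 0.02   0.0018 1.6426] 1.677
   resid side 0.685
   resid top 0.991
tool_tray [ 0.454 -0.027  0.   ] [3580, 3992]
   [ 0.4576 -0.0272  0.003   1.6607] 0.452
   resid side 0.221
   resid top 0.231
2.9
```

```bash
cat > f2.py <<'E'
from h import *
import pickle
C,M=pickle.load(open("d.pkl","rb"))
def hull(m):
    k=np.argwhere(cv2.morphologyEx(m.astype(np.uint8),cv2.MORPH_OPEN,np.ones((2,2)))>0)[:,::-1].astype(np.int32)
    o=np.zeros((420,560),np.uint8);cv2.fillConvexPoly(o,cv2.convexHull(k),1);return o.astype(float)
out={}
for t,pp,x0 in (("scale_bar",solid(.13,.03,.012),[.674,0,.027,-1.04]),("board",solid(.17,.12,.01,True),[.4887,-.352,.003,-.313]),("slab",solid(.14,.06,.025),[.522,.32,.002,.12]),("find_box",solid(.202,.152,.055),[.678,.022,0,1.6]),("tool_tray",solid(.23,.13,.032),[.456,-.027,0,1.63])):
    ms=M[t] if t[0] in "sb" else [hull(m) for m in M[t]]
    for sel in ((0,1),(0,),(1,)):
        cs=[list(C.values())[i] for i in sel]; mm=[ms[i] for i in sel]
        if len(sel)==1: # fixed nominal height
            z0=.026 if t=="scale_bar" else 0.
            def cost(p): return sum(np.abs(render(c,pp,[p[0],p[1],z0,p[2]])-m).sum()/m.sum() for c,m in zip(cs,mm))
            a=np.array([x0[0],x0[1],x0[3]]);r=minimize(cost,a,method="Nelder-Mead",options=dict(initial_simplex=np.vstack([a]+[a+d for d in np.diag([.01,.01,.1])])))
            print(t,sel,np.round(r.x,4),round(r.fun,3))
        else:
            p,f=fit(cs,mm,pp,x0); out[t]=p; print(t,"both",np.round(p,4),round(f,3))
W=[]
for n,cr in (("top",(90,330,90,490)),):
    im=cv2.resize(C[n]["image"][:,:,::-1],None,fx=4,fy=4,interpolation=cv2.INTER_CUBIC)
    for t,pp in (("scale_bar",solid(.13,.03,.012)),("board",solid(.17,.12,.01,True)),("slab",solid(.14,.06,.025)),("find_box",solid(.202,.152,.055)),("tool_tray",solid(.23,.13,.032))):
        m=(cv2.resize(render(C[n],pp,out[t]),None,fx=4,fy=4)>.5).astype(np.uint8)
        cv2.drawContours(im,cv2.findContours(m,0,2)[0],-1,(0,255,0),1)
    cv2.imwrite("pics/ov.png",cv2.resize(im[360:1120,520:1920],(800,434),interpolation=cv2.INTER_AREA))
E
python3 f2.py
```

```text
scale_bar both [ 0.673   0.0018  0.0295 -1.0411] 0.169
scale_bar (0,) [ 6.7530e-01 -7.0000e-04 -1.0399e+00] 0.076
scale_bar (1,) [ 0.6745  0.0025 -1.0411] 0.08
board both [ 0.4892 -0.3531  0.0064 -0.3144] 0.157
board (0,) [ 0.493  -0.3593 -0.315 ] 0.047
board (1,) [ 0.4901 -0.354  -0.325 ] 0.088
slab both [0.5214 0.3195 0.0047 0.1618] 0.199
slab (0,) [0.5233 0.3177 0.1646] 0.091
slab (1,) [0.5227 0.3214 0.1704] 0.089
find_box both [ 0.6645  0.0179 -0.      1.6439] 0.039
find_box (0,) [0.664  0.0181 1.6427] 0.021
find_box (1,) [0.6646 0.0178 1.6399] 0.017
tool_tray both [ 4.5490e-01 -2.9100e-02  9.0000e-04  1.6598e+00] 0.049
tool_tray (0,) [ 0.4551 -0.0291  1.6547] 0.028
tool_tray (1,) [ 0.4551 -0.0296  1.6587] 0.021
```

View pics/ov.png

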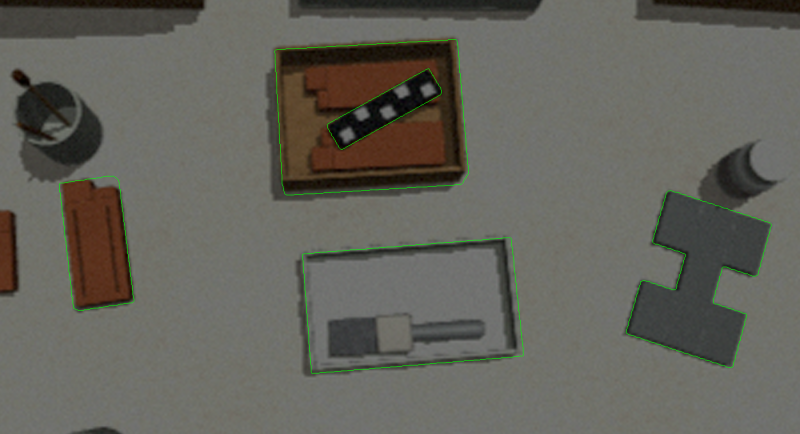

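```bash
cat > plan.py <<'E'
# usage: plan.py x y z psi_rad nrows [x y z psi nrows ...] : rows for apply_moves, tool x at world yaw psi
import sys
from h import *
from scipy.spatial.transform import Rotation as Ro
s=read_state(); R=Ro.from_rotvec(s["tcp_rot"]); p=s["tool_pos"].copy()
a=R.as_matrix(); psi=np.arctan2(a[1,0],a[0,0])
print("now",np.round(p,4),round(psi,3),"q",np.round(s["q"],2),"F",np.round(s["wrist_force"],1),"w",round(s["width"],3),"t",s["time"])
v=list(map(float,sys.argv[1:])); T=[];A=[]
for i in range(0,len(v),5):
    g=np.array(v[i:i+3]);n=int(v[i+4]);p0=p.copy();ps0=psi
    w=np.minimum(np.minimum(np.arange(1,n+1),np.arange(n,0,-1))/3,1);f=np.cumsum(w)/w.sum()
    for k in range(n):
        d=p0+f[k]*(g-p0)-p; b=np.array([[np.cos(psi),np.sin(psi),0],[np.sin(psi),-np.cos(psi),0],[0,0,-1]])
        t=np.round(b.T@d/.05,2); r=round(-np.degrees(ps0+f[k]*(v[i+3]-ps0)-psi)/6,2)
        if max(abs(t).max(),abs(r))>1 or np.linalg.norm(t)>1: print("OVER",k,t,r)
        p=p+b@t*.05; psi-=np.radians(6*r); T.append((t+0).tolist());A.append([0,0,r+0])
for i in range(0,len(T),12): print("travel",T[i:i+12],"\nrotation",A[i:i+12])
E
python3 plan.py 0.6745 0.001 0.15 2.10 24
```

```text
now [ 0.1603 -0.6557  0.2095] 0.24 q [-1.37  0.26  1.6  -0.    1.27 -0.04] F [ 0.4 -0.4  0. ] w 0.999 t 2.9
travel [[0.2, -0.16, 0.02], [0.4, -0.3, 0.03], [0.64, -0.41, 0.06], [0.66, -0.37, 0.05], [0.7, -0.3, 0.06], [0.72, -0.25, 0.05], [0.73, -0.18, 0.05], [0.75, -0.12, 0.06], [0.76, -0.06, 0.05], [0.75, 0.01, 0.06], [0.76, 0.07, 0.05], [0.74, 0.14, 0.05]] 
rotation [[0, 0, np.float64(-0.27)], [0, 0, np.float64(-0.54)], [0, 0, np.float64(-0.8)], [0, 0, np.float64(-0.81)], [0, 0, np.float64(-0.81)], [0, 0, np.float64(-0.81)], [0, 0, np.float64(-0.8)], [0, 0, np.float64(-0.81)], [0, 0, np.float64(-0.81)], [0, 0, np.float64(-0.81)], [0, 0, np.float64(-0.8)], [0, 0, np.float64(-0.81)]]
travel [[0.74, 0.2, 0.06], [0.71, 0.25, 0.05], [0.69, 0.32, 0.06], [0.66, 0.38, 0.05], [0.62, 0.42, 0.06], [0.59, 0.49, 0.05], [0.54, 0.52, 0.05], [0.5, 0.58, 0.06], [0.45, 0.61, 0.05], [0.39, 0.65, 0.06], [0.23, 0.45, 0.03], [0.1, 0.23, 0.02]] 
rotation [[0, 0, np.float64(-0.81)], [0, 0, np.float64(-0.81)], [0, 0, np.float64(-0.8)], [0, 0, np.float64(-0.81)], [0, 0, np.float64(-0.81)], [0, 0, np.float64(-0.81)], [0, 0, np.float64(-0.8)], [0, 0, np.float64(-0.81)], [0, 0, np.float64(-0.81)], [0, 0, np.float64(-0.81)], [0, 0, np.float64(-0.53)], [0, 0, np.float64(-0.27)]]
```

apply_moves(fingers=[0.7,0.7,0.7,0.7,0.7,0.7,0.7,0.7,0.7,0.7,0.7,0.7], travel=[[0.2,-0.15,0],[0.4,-0.3,0.05],[0.65,-0.4,0.05],[0.65,-0.35,0.05],[0.7,-0.3,0.05],[0.7,-0.25,0.05],[0.75,-0.2,0.05],[0.75,-0.1,0.05],[0.75,-0.05,0.05],[0.75,0,0.05],[0.75,0.05,0.05],[0.75,0.15,0.05]], rotation=[[0,0,-0.3],[0,0,-0.5],[0,0,-0.8],[0,0,-0.8],[0,0,-0.8],[0,0,-0.8],[0,0,-0.8],[0,0,-0.8],[0,0,-0.8],[0,0,-0.8],[0,0,-0.8],[0,0,-0.8]])

```text
time: 4.1
tool_pos: [0.4192, -0.3282, 0.1821]
tcp_rot: [2.622, 1.73, 0.001]
wrist_force: [-0.1, -0.9, -0.5]
width: 0.7
grip_force: 0.0
```

apply_moves(fingers=[0.7,0.7,0.7,0.7,0.7,0.7,0.7,0.7,0.7,0.7,0.7,0.7], travel=[[0.75,0.2,0.05],[0.7,0.25,0.05],[0.7,0.3,0.05],[0.65,0.4,0.05],[0.6,0.4,0.05],[0.6,0.5,0.05],[0.55,0.5,0.05],[0.5,0.6,0.05],[0.45,0.6,0.05],[0.4,0.65,0.05],[0.25,0.45,0.05],[0.1,0.2,0]], rotation=[[0,0,-0.8],[0,0,-0.8],[0,0,-0.8],[0,0,-0.8],[0,0,-0.8],[0,0,-0.8],[0,0,-0.8],[0,0,-0.8],[0,0,-0.8],[0,0,-0.8],[0,0,-0.5],[0,0,-0.3]])

```text
time: 5.3
tool_pos: [0.6771, -0.0012, 0.1539]
tcp_rot: [-1.579, -2.715, -0.0]
wrist_force: [-1.1, 0.0, -0.7]
width: 0.697
grip_force: 0.0
```

```bash
sed -i 's/r=round(-np/r=round(-float(np/; s/-psi)\/6,2)/-psi))\/6,2)/' plan.py; python3 plan.py 0.6745 0.001 0.1 2.10 4 0.6745 0.001 0.028 2.10 7
```

```text
now [ 0.6771 -0.0012  0.1539] 2.088 q [-0.04  0.31  1.66  0.    1.18 -0.56] F [-1.1  0.  -0.7] w 0.697 t 5.3
travel [[0.01, 0.0, 0.18], [0.02, -0.01, 0.36], [0.02, -0.01, 0.36], [0.01, 0.0, 0.18], [0.0, 0.0, 0.1], [0.0, 0.0, 0.19], [0.0, 0.0, 0.29], [0.0, 0.0, 0.28], [0.0, 0.0, 0.29], [0.0, 0.0, 0.19], [0.0, 0.0, 0.1]] 
rotation [[0, 0, -0.02], [0, 0, -0.04], [0, 0, -0.04], [0, 0, -0.01], [0, 0, 0.0], [0, 0, 0.0], [0, 0, 0.0], [0, 0, 0.0], [0, 0, 0.0], [0, 0, 0.0], [0, 0, 0.0]]
```

apply_moves(fingers=[0.7,0.7,0.7,0.7,0.7,0.7,0.7,0.7,0.7,0.7,0.7], travel=[[0.02,0,0.2],[0.02,0,0.35],[0.02,-0.02,0.35],[0,0,0.2],[0,0,0.1],[0,0,0.2],[0,0,0.3],[0,0,0.3],[0,0,0.25],[0,0,0.2],[0,0,0.05]], rotation=[[0,0,-0.05],[0,0,-0.05],[0,0,0],[0,0,0],[0,0,0],[0,0,0],[0,0,0],[0,0,0],[0,0,0],[0,0,0],[0,0,0]])

```text
time: 6.4
tool_pos: [0.6729, -0.0019, 0.0272]
tcp_rot: [-1.571, -2.718, 0.002]
wrist_force: [0.4, 0.2, 1.0]
width: 0.7
grip_force: 0.0
```

apply_moves(fingers=[0,0,0,0,0,0], travel=[[0,0,0],[0,0,0],[0,0,0],[0,0,0],[0,0,0],[0,0,0]], rotation=[[0,0,0],[0,0,0],[0,0,0],[0,0,0],[0,0,0],[0,0,0]], newtons=40)

```text
time: 7.0
tool_pos: [0.6745, -0.0021, 0.0298]
tcp_rot: [1.572, 2.719, 0.0]
wrist_force: [-0.1, 0.2, 0.2]
width: -0.0
grip_force: 0.0
```

```bash
python3 plan.py 0.6745 0.001 0.13 2.10 8 0.484 -0.0268 0.08 1.657 10  0.484 -0.0268 0.010 1.657 6
```

```text
now [ 0.6745 -0.0021  0.0298] 2.093 q [-0.04  0.42  1.75  0.    0.97 -0.56] F [-0.1  0.2  0.2] w -0.0 t 7.0
travel [[0.0, 0.0, -0.11], [0.01, 0.01, -0.22], [0.01, 0.0, -0.34], [0.01, 0.01, -0.33], [0.01, 0.0, -0.34], [0.0, 0.01, -0.33], [0.01, 0.0, -0.22], [0.0, 0.0, -0.11], [0.06, -0.15, 0.04], [0.12, -0.3, 0.08], [0.15, -0.45, 0.13], [0.13, -0.47, 0.12]] 
rotation [[0, 0, 0.0], [0, 0, -0.01], [0, 0, -0.01], [0, 0, -0.01], [0, 0, -0.01], [0, 0, -0.01], [0, 0, -0.01], [0, 0, 0.0], [0, 0, 0.18], [0, 0, 0.35], [0, 0, 0.53], [0, 0, 0.52]]
travel [[0.11, -0.47, 0.13], [0.07, -0.47, 0.12], [0.06, -0.48, 0.13], [0.02, -0.48, 0.12], [0.0, -0.32, 0.08], [-0.01, -0.16, 0.05], [0.0, 0.0, 0.12], [0.0, 0.0, 0.23], [0.0, 0.0, 0.35], [0.0, 0.0, 0.35], [0.0, 0.0, 0.23], [0.0, 0.0, 0.12]] 
rotation [[0, 0, 0.53], [0, 0, 0.53], [0, 0, 0.53], [0, 0, 0.53], [0, 0, 0.35], [0, 0, 0.18], [0, 0, 0.0], [0, 0, 0.0], [0, 0, 0.0], [0, 0, 0.0], [0, 0, 0.0], [0, 0, 0.0]]
```

```bash
python3 - <<'E'
from h import *
a=read_camera("top")["image"][100:180,240:340,::-1]; b=read_camera("side")["image"][120:230,170:290,::-1]
cv2.imwrite("pics/m1.png",np.hstack([cv2.resize(a,(400,320),interpolation=2),cv2.resize(b,(400,320),interpolation=2)]))
E
```

```text
(no output)
```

View pics/m1.png

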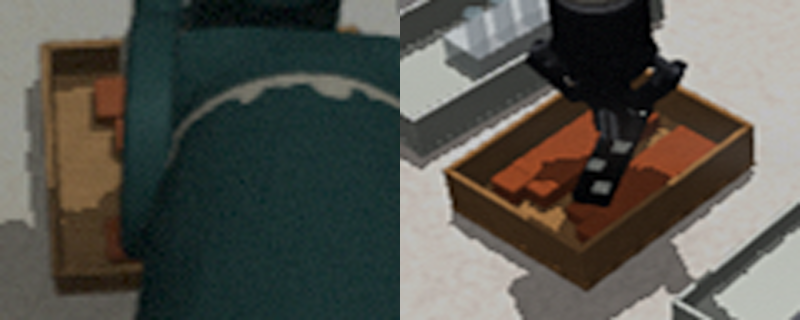

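apply_moves(fingers=[0,0,0.52,0.52,0.52,0.52,0.52,0.52,0.52], travel=[[0,0,-0.2],[0,0,-0.2],[0.05,0.03,-0.1],[0,0,0],[0,0,0],[0,0,0.2],[0,0,0.2],[0,0,0.15],[0,0,0]], rotation=[[0,0,0],[0,0,0],[0,0,-0.07],[0,0,0],[0,0,0],[0,0,0],[0,0,0],[0,0,0],[0,0,0]])

```text
time: 8.0
tool_pos: [0.6722, 0.0009, 0.024]
tcp_rot: [-1.56, -2.722, 0.004]
wrist_force: [-0.7, -0.2, 0.3]
width: 0.524
grip_force: 0.0
```

apply_moves(fingers=[0.52,0.52,0.52], travel=[[0,0,0.06],[0,0,0],[0,0,0]], rotation=[[0,0,0],[0,0,0],[0,0,0]])

```text
time: 8.3
tool_pos: [0.6747, 0.0008, 0.0242]
tcp_rot: [1.562, 2.725, 0.0]
wrist_force: [0.4, 0.2, 0.3]
width: 0.523
grip_force: 0.0
```

apply_moves(fingers=[0.52,0.52,0.52], travel=[[0,0,0.06],[0,0,0],[0,0,0]], rotation=[[0,0,0],[0,0,0],[0,0,0]])

```text
time: 8.6
tool_pos: [0.6743, 0.0009, 0.021]
tcp_rot: [1.562, 2.726, 0.0]
wrist_force: [-0.5, 0.2, 0.2]
width: 0.522
grip_force: 0.0
```

apply_moves(fingers=[0,0,0,0,0], travel=[[0,0,0],[0,0,0],[0,0,0],[0,0,0],[0,0,0]], rotation=[[0,0,0],[0,0,0],[0,0,0],[0,0,0],[0,0,0]])

```text
time: 9.1
tool_pos: [0.6744, 0.0009, 0.021]
tcp_rot: [1.562, 2.726, 0.0]
wrist_force: [-0.6, 0.0, -0.8]
width: -0.004
grip_force: 0.0
```

```bash
python3 - <<'E'
from h import *
s=read_state(); c=read_camera("side"); p=s["tool_pos"]
print(proj(c,np.array([p,p+[0,0,.05],p+[0,0,.1]])),s["wrist_force"])
u=proj(c,p[None])[0]
im=c["image"][100:220,170:310,::-1].copy(); im=cv2.resize(im,None,fx=5.5,fy=5,interpolation=2)
cv2.circle(im,(int((u[0]-170+.5)*5.5),int((u[1]-100+.5)*5)),5,(0,255,0),1)
cv2.imwrite("pics/m2.png",im)
E
```

```text
[[233.24943885 174.07107583]
 [231.9001025  161.11672464]
 [230.47535513 147.43838732]] [-0.58993904  0.01248188 -0.76933041]
```

View pics/m2.png

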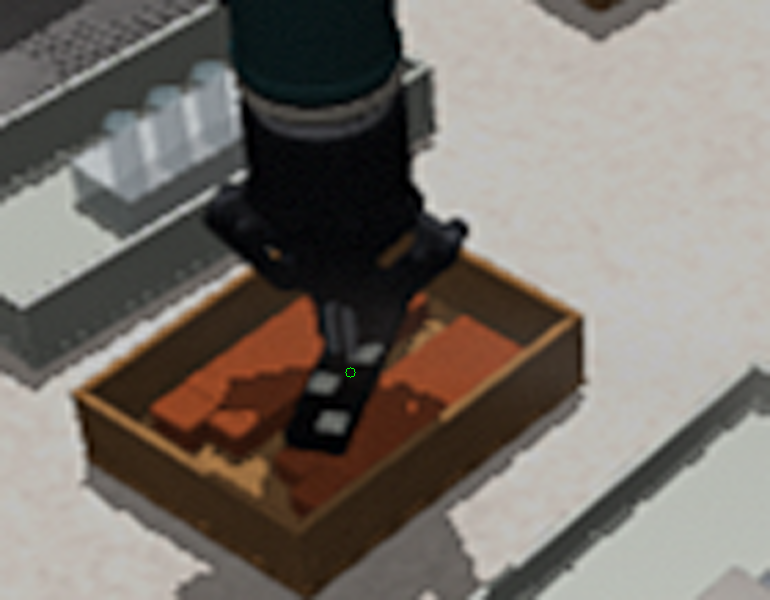

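apply_moves(fingers=[0,0.52,0.52,0.52,0.52,0.52,0.52,0.52,0.52], travel=[[0,0,-0.2],[0,0,-0.1],[0,0,0],[0,0,0],[0,0,0.1],[0,0,0.2],[0,0,0.14],[0,0,0],[0,0,0]], rotation=[[0,0,0],[0,0,0],[0,0,0],[0,0,0],[0,0,0],[0,0,0],[0,0,0],[0,0,0],[0,0,0]])

```text
time: 10.05
tool_pos: [0.6737, 0.0009, 0.0129]
tcp_rot: [-1.561, -2.724, 0.001]
wrist_force: [1.4, -0.3, -0.2]
width: 0.52
grip_force: 0.0
```

apply_moves(fingers=[0.52,0.52,0.52], travel=[[0,0,0.06],[0,0,0],[0,0,0]], rotation=[[0,0,0],[0,0,0],[0,0,0]])

```text
time: 10.35
tool_pos: [0.6745, 0.0008, 0.0111]
tcp_rot: [1.562, 2.725, 0.0]
wrist_force: [-0.8, 0.3, 0.4]
width: 0.518
grip_force: 0.0
```

apply_moves(fingers=[0,0,0,0,0], travel=[[0,0,0],[0,0,0],[0,0,0],[0,0,0],[0,0,0]], rotation=[[0,0,0],[0,0,0],[0,0,0],[0,0,0],[0,0,0]])

```text
time: 10.85
tool_pos: [0.6749, 0.0008, 0.0115]
tcp_rot: [1.562, 2.725, 0.001]
wrist_force: [0.4, -0.0, 4.2]
width: 0.333
grip_force: 39.9
```

```bash
python3 plan.py 0.6745 0.001 0.08 2.10 6 0.484 -0.0268 0.05 1.657 9  0.484 -0.0268 -0.008 1.657 7
```

```text
now [0.6749 0.0008 0.0115] 2.101 q [-0.04  0.44  1.76  0.    0.94 -0.57] F [ 0.4 -0.   4.2] w 0.333 t 10.85
travel [[0.0, 0.0, -0.11], [0.0, 0.0, -0.23], [0.0, 0.0, -0.34], [0.0, 0.0, -0.35], [0.01, 0.0, -0.23], [0.0, 0.0, -0.11], [0.07, -0.17, 0.03], [0.13, -0.34, 0.06], [0.17, -0.53, 0.08], [0.14, -0.53, 0.09], [0.11, -0.54, 0.08], [0.07, -0.54, 0.09]] 
rotation [[0, 0, 0.0], [0, 0, 0.0], [0, 0, 0.0], [0, 0, 0.0], [0, 0, 0.01], [0, 0, 0.0], [0, 0, 0.2], [0, 0, 0.4], [0, 0, 0.61], [0, 0, 0.6], [0, 0, 0.61], [0, 0, 0.6]]
travel [[0.03, -0.55, 0.08], [0.0, -0.37, 0.06], [0.0, -0.18, 0.03], [0.0, 0.0, 0.08], [0.0, 0.0, 0.15], [0.0, 0.0, 0.23], [0.0, 0.0, 0.24], [0.0, 0.0, 0.23], [0.0, 0.0, 0.15], [0.0, 0.0, 0.08]] 
rotation [[0, 0, 0.6], [0, 0, 0.41], [0, 0, 0.2], [0, 0, 0.0], [0, 0, 0.0], [0, 0, 0.0], [0, 0, 0.0], [0, 0, 0.0], [0, 0, 0.0], [0, 0, 0.0]]
```

apply_moves(fingers=[0,0,0,0,0,0,0,0,0,0,0,0], travel=[[0,0,-0.1],[0,0,-0.25],[0,0,-0.35],[0,0,-0.35],[0,0,-0.25],[0,0,-0.1],[0.07,-0.17,0.03],[0.13,-0.35,0.05],[0.17,-0.52,0.08],[0.14,-0.53,0.1],[0.1,-0.54,0.1],[0.07,-0.54,0.1]], rotation=[[0,0,0],[0,0,0],[0,0,0],[0,0,0],[0,0,0],[0,0,0],[0,0,0.2],[0,0,0.4],[0,0,0.6],[0,0,0.6],[0,0,0.6],[0,0,0.6]])

```text
time: 12.05
tool_pos: [0.5357, -0.0199, 0.0565]
tcp_rot: [-1.972, -2.443, 0.002]
wrist_force: [0.7, 0.1, -0.7]
width: 0.332
grip_force: 39.6
```

apply_moves(fingers=[0,0,0,0,0], travel=[[0.03,-0.55,0.05],[0,-0.36,0.05],[0,-0.18,0],[0,0,0],[0,0,0]], rotation=[[0,0,0.6],[0,0,0.4],[0,0,0.2],[0,0,0],[0,0,0]])

```text
time: 12.55
tool_pos: [0.4854, -0.0279, 0.0532]
tcp_rot: [2.118, 2.319, 0.001]
wrist_force: [0.9, -0.0, -1.1]
width: 0.328
grip_force: 39.6
```

```bash
python3 plan.py 0.484 -0.0268 -0.008 1.657 8; python3 - <<'E'
from h import *
p=read_state()["tool_pos"]
im=read_camera("side")["image"][120:270,220:380,::-1]; cv2.imwrite("pics/m3.png",cv2.resize(im,None,fx=4,fy=4,interpolation=2))
E
```

```text
now [ 0.4854 -0.0279  0.0532] 1.661 q [-0.11  0.06  2.15  0.    0.93 -0.2 ] F [ 0.9 -0.  -1.1] w 0.328 t 12.55
travel [[0.0, 0.0, 0.07], [0.0, 0.0, 0.13], [0.01, -0.01, 0.21], [0.0, 0.0, 0.2], [0.01, -0.01, 0.21], [0.0, 0.0, 0.2], [0.0, 0.0, 0.14], [0.01, -0.01, 0.06]] 
rotation [[0, 0, 0.0], [0, 0, 0.01], [0, 0, 0.0], [0, 0, 0.01], [0, 0, 0.01], [0, 0, 0.0], [0, 0, 0.01], [0, 0, 0.0]]
```

View pics/m3.png

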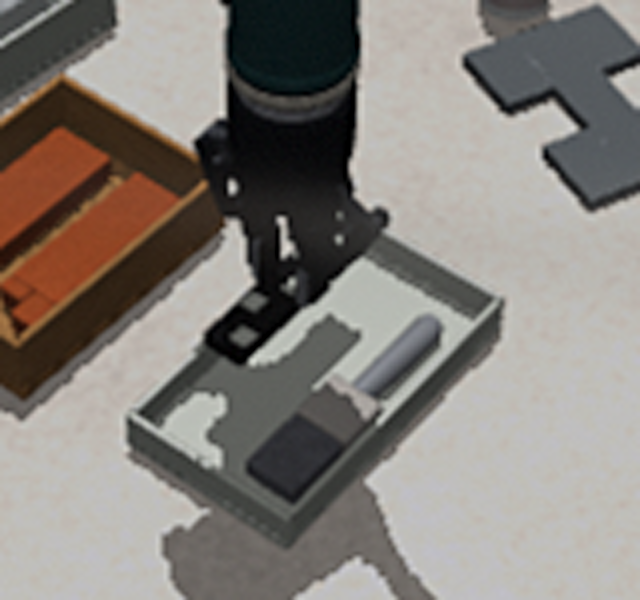

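apply_moves(fingers=[0,0,0,0,0,0,0,0,0,0], travel=[[0.02,-0.05,0],[0.02,-0.06,0.1],[0,0,0.2],[0,0,0.2],[0,0,0.2],[0,0,0.2],[0,0,0.15],[0,0,0.07],[0,0,0.05],[0,0,0]], rotation=[[0,0,0.04],[0,0,0],[0,0,0],[0,0,0],[0,0,0],[0,0,0],[0,0,0],[0,0,0],[0,0,0],[0,0,0]])

```text
time: 13.6
tool_pos: [0.479, -0.0264, -0.0057]
tcp_rot: [-2.124, -2.315, 0.0]
wrist_force: [-0.6, 0.1, -1.3]
width: 0.335
grip_force: 39.6
```

apply_moves(fingers=[0,0,0], travel=[[0,0,0.05],[0,0,0],[0,0,0]], rotation=[[0,0,0],[0,0,0],[0,0,0]])

```text
time: 13.9
tool_pos: [0.4793, -0.0264, -0.0078]
tcp_rot: [2.124, 2.314, 0.0]
wrist_force: [0.1, 0.4, -0.8]
width: 0.33
grip_force: 39.6
```

apply_moves(fingers=[0,0,0.42,0.42,0.42,0.42,0.42,0.42,0.42], travel=[[0,0,0.03],[0,0,0],[0,0,0],[0,0,0],[0,0,-0.1],[0,0,-0.3],[0,0,-0.5],[0,0,-0.5],[0,0,-0.3]], rotation=[[0,0,0],[0,0,0],[0,0,0],[0,0,0],[0,0,0],[0,0,0],[0,0,0],[0,0,0],[0,0,0]])

```text
time: 14.8
tool_pos: [0.4804, -0.0266, 0.078]
tcp_rot: [2.122, 2.313, 0.003]
wrist_force: [-0.4, -0.5, 0.6]
width: 0.423
grip_force: 0.0
```

```bash
python3 plan.py 0.490 -0.355 0.04 2.823 14
```

```text
now [ 0.4804 -0.0266  0.078 ] 1.657 q [-0.11  0.02  2.14  0.    0.98 -0.19] F [-0.4 -0.5  0.6] w 0.423 t 14.8
travel [[-0.18, -0.01, 0.02], [-0.37, -0.03, 0.04], [-0.54, -0.09, 0.07], [-0.53, -0.13, 0.06], [-0.51, -0.19, 0.06], [-0.5, -0.23, 0.07], [-0.47, -0.29, 0.06], [-0.43, -0.32, 0.06], [-0.41, -0.37, 0.07], [-0.37, -0.41, 0.06], [-0.32, -0.44, 0.06], [-0.29, -0.47, 0.07]] 
rotation [[0, 0, -0.31], [0, 0, -0.62], [0, 0, -0.93], [0, 0, -0.92], [0, 0, -0.93], [0, 0, -0.93], [0, 0, -0.93], [0, 0, -0.93], [0, 0, -0.92], [0, 0, -0.93], [0, 0, -0.93], [0, 0, -0.93]]
travel [[-0.16, -0.33, 0.04], [-0.06, -0.17, 0.02]] 
rotation [[0, 0, -0.62], [0, 0, -0.31]]
```

apply_moves(fingers=[0.75,0.75,0.75,0.75,0.75,0.75,0.75,0.75,0.75,0.75,0.75,0.75], travel=[[-0.2,0,0],[-0.35,-0.03,0.05],[-0.55,-0.1,0.05],[-0.55,-0.15,0.05],[-0.5,-0.2,0.05],[-0.5,-0.25,0.05],[-0.45,-0.3,0.05],[-0.45,-0.3,0.05],[-0.4,-0.35,0.05],[-0.35,-0.4,0.05],[-0.3,-0.45,0.05],[-0.3,-0.45,0.05]], rotation=[[0,0,-0.3],[0,0,-0.6],[0,0,-0.9],[0,0,-0.9],[0,0,-0.9],[0,0,-0.95],[0,0,-0.95],[0,0,-0.95],[0,0,-0.95],[0,0,-0.95],[0,0,-0.95],[0,0,-0.95]])

```text
time: 16.0
tool_pos: [0.4843, -0.3275, 0.0482]
tcp_rot: [0.636, 3.077, -0.0]
wrist_force: [0.6, 0.9, 0.2]
width: 0.748
grip_force: 0.0
```

apply_moves(fingers=[0.75,0.75,0.75,0.75], travel=[[-0.15,-0.3,0],[-0.06,-0.2,0],[0,0,0],[0,0,0]], rotation=[[0,0,-0.6],[0,0,-0.3],[0,0,0],[0,0,0]])

```text
time: 16.4
tool_pos: [0.4847, -0.3534, 0.0481]
tcp_rot: [-0.498, -3.102, -0.001]
wrist_force: [0.3, 0.4, -0.2]
width: 0.75
grip_force: 0.0
```

```bash
python3 plan.py 0.490 -0.355 0.0 2.825 6; python3 - <<'E'
from h import *
r=tip_of("side","scale_bar"); print(r[0] if r else 0)   # newest picture is old; take new ones
c=read_camera("top"); m=regions_of("top","scale_bar")[0]; print(m["p"],m["bbox"])
def cost(p): return np.abs(render(c,solid(.13,.03,.012),[p[0],p[1],.005,p[2]])-m["mask"]).sum()
a=np.array([.48,-.027,1.657]); r=minimize(cost,a,method="Nelder-Mead",options=dict(initial_simplex=np.vstack([a]+[a+d for d in np.diag([.01,.01,.1])]))); print(r.x,r.fun/m["mask"].sum())
E
```

```text
now [ 0.4847 -0.3534  0.0481] 2.823 q [-0.67  0.27  1.91  0.    0.96 -1.92] F [ 0.3  0.4 -0.2] w 0.75 t 16.4
travel [[-0.01, 0.0, 0.08], [-0.02, 0.0, 0.16], [-0.03, 0.0, 0.24], [-0.02, 0.0, 0.24], [-0.02, 0.0, 0.16], [-0.01, 0.0, 0.08]] 
rotation [[0, 0, 0.0], [0, 0, 0.0], [0, 0, -0.01], [0, 0, 0.0], [0, 0, -0.01], [0, 0, 0.0]]
{'location': [294.0, 192.9], 'p': 0.84}
0.64 [283.0, 204.9, 47.2, 18.5]
[ 0.47967751 -0.02344134  1.64084031] 0.07112190441926006
```

apply_moves(fingers=[0.6,0.6,0.6,0.6,0.6,0.6,0.6,0.6], travel=[[-0.03,0,0.1],[-0.03,0,0.2],[-0.04,0,0.3],[0,0,0.25],[0,0,0.15],[0,0,0.1],[0,0,0],[0,0,0]], rotation=[[0,0,0],[0,0,0],[0,0,0],[0,0,0],[0,0,0],[0,0,0],[0,0,0],[0,0,0]])

```text
time: 17.35
tool_pos: [0.4896, -0.3553, -0.007]
tcp_rot: [0.497, 3.102, -0.0]
wrist_force: [-0.1, 0.4, 0.2]
width: 0.602
grip_force: 0.0
```

apply_moves(fingers=[0.6,0.6,0.6], travel=[[0,0,0.08],[0,0,0],[0,0,0]], rotation=[[0,0,0],[0,0,0],[0,0,0]])

```text
time: 17.65
tool_pos: [0.4896, -0.3552, -0.0108]
tcp_rot: [0.496, 3.102, -0.0]
wrist_force: [-0.1, 0.0, -1.0]
width: 0.599
grip_force: 0.0
```

apply_moves(fingers=[0.6,0.6,0.6], travel=[[0,0,0.06],[0,0,0],[0,0,0]], rotation=[[0,0,0],[0,0,0],[0,0,0]])

```text
time: 17.95
tool_pos: [0.4894, -0.355, -0.0141]
tcp_rot: [-0.496, -3.102, -0.0]
wrist_force: [0.7, -0.1, 0.0]
width: 0.599
grip_force: 0.0
```

Close on the waist.

apply_moves(fingers=[0.3,0.3,0.3,0.3,0.3], travel=[[0,0,0],[0,0,0],[0,0,0],[0,0,0],[0,0,0]], rotation=[[0,0,0],[0,0,0],[0,0,0],[0,0,0],[0,0,0]], newtons=50)

```text
time: 18.45
tool_pos: [0.4909, -0.357, -0.0119]
tcp_rot: [0.496, 3.099, -0.004]
wrist_force: [-3.1, -1.1, 7.6]
width: 0.297
grip_force: 3.9
```

apply_moves(fingers=[0.3,0.62,0.62,0.62,0.62,0.62,0.62,0.62,0.62], travel=[[0,0,-0.15],[0,0,-0.05],[0,0,0],[0,0,0],[0,0,0.1],[0,0,0.15],[0,0,0.06],[0,0,0],[0,0,0]], rotation=[[0,0,0],[0,0,0],[0,0,0],[0,0,0],[0,0,0],[0,0,0],[0,0,0],[0,0,0],[0,0,0]])

```text
time: 19.35
tool_pos: [0.4892, -0.3549, -0.0201]
tcp_rot: [-0.496, -3.101, -0.001]
wrist_force: [0.4, 0.1, 0.2]
width: 0.622
grip_force: 0.0
```

apply_moves(fingers=[0.62,0.62,0.62], travel=[[0,0,0.05],[0,0,0],[0,0,0]], rotation=[[0,0,0],[0,0,0],[0,0,0]])

```text
time: 19.65
tool_pos: [0.4895, -0.3551, -0.022]
tcp_rot: [0.496, 3.102, -0.0]
wrist_force: [0.3, -0.0, -0.5]
width: 0.619
grip_force: 0.1
```

```bash
python3 - <<'E'
from h import *
s=read_state(); c=read_camera("side"); p=s["tool_pos"]; print(s["time"],p,s["wrist_force"])
u=proj(c,np.array([p,p+[0,0,.02]]))
im=c["image"][90:190,310:420,::-1].copy(); im=cv2.resize(im,None,fx=6,fy=6,interpolation=2)
for q in u: cv2.circle(im,(int((q[0]-310+.5)*6),int((q[1]-90+.5)*6)),4,(0,255,0),1)
cv2.imwrite("pics/m4.png",im)
E
```

```text
19.65 [ 0.48952383 -0.35513101 -0.0219991 ] [ 0.29230251 -0.00618332 -0.4752444 ]
```

View pics/m4.png

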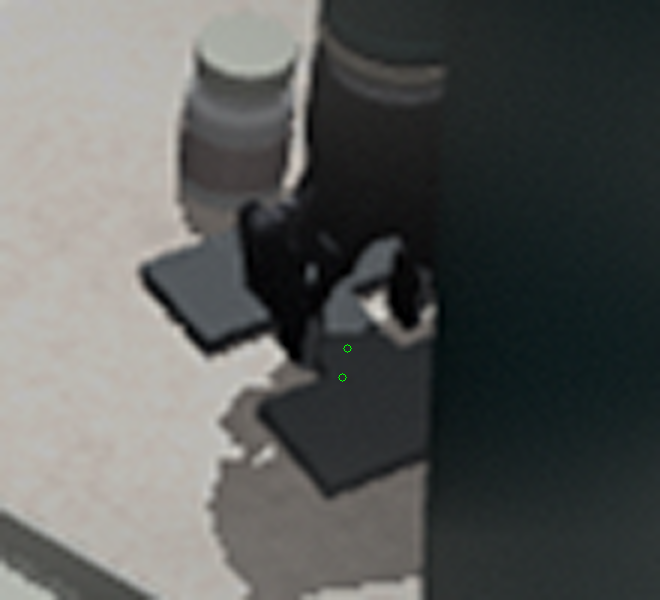

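apply_moves(fingers=[0.3,0.3,0.3,0.3], travel=[[0,0,0],[0,0,0],[0,0,0],[0,0,0]], rotation=[[0,0,0],[0,0,0],[0,0,0],[0,0,0]], newtons=60)

```text
time: 20.1
tool_pos: [0.49, -0.3555, -0.0214]
tcp_rot: [0.496, 3.101, -0.001]
wrist_force: [0.4, 0.0, 5.0]
width: 0.446
grip_force: 60.8
```

```bash
python3 plan.py 0.490 -0.355 0.06 2.825 7 0.6643 0.018 0.07 1.642 15
```

```text
now [ 0.49   -0.3555 -0.0214] 2.824 q [-0.67  0.37  1.94 -0.    0.83 -1.92] F [0.4 0.  5. ] w 0.446 t 20.1
travel [[0.0, 0.0, -0.11], [0.0, 0.0, -0.22], [0.0, 0.0, -0.32], [0.0, 0.01, -0.33], [0.0, 0.0, -0.32], [0.0, 0.0, -0.22], [0.0, 0.0, -0.11], [-0.03, 0.21, -0.01], [-0.03, 0.42, -0.01], [-0.02, 0.63, -0.01], [0.04, 0.64, -0.02], [0.09, 0.62, -0.01]] 
rotation [[0, 0, 0.0], [0, 0, 0.0], [0, 0, 0.0], [0, 0, 0.0], [0, 0, -0.01], [0, 0, 0.0], [0, 0, 0.0], [0, 0, 0.29], [0, 0, 0.58], [0, 0, 0.87], [0, 0, 0.87], [0, 0, 0.87]]
travel [[0.16, 0.62, -0.02], [0.2, 0.59, -0.01], [0.27, 0.58, -0.02], [0.31, 0.55, -0.01], [0.36, 0.52, -0.02], [0.41, 0.49, -0.01], [0.45, 0.44, -0.02], [0.49, 0.41, -0.01], [0.34, 0.24, -0.01], [0.19, 0.1, -0.01]] 
rotation [[0, 0, 0.87], [0, 0, 0.87], [0, 0, 0.86], [0, 0, 0.87], [0, 0, 0.87], [0, 0, 0.87], [0, 0, 0.87], [0, 0, 0.87], [0, 0, 0.58], [0, 0, 0.29]]
```

apply_moves(fingers=[0.3,0.3,0.3,0.3,0.3,0.3,0.3,0.3,0.3,0.3,0.3,0.3], travel=[[0,0,-0.1],[0,0,-0.25],[0,0,-0.4],[0,0,-0.45],[0,0,-0.45],[0,0,-0.35],[0,0,-0.2],[-0.03,0.2,-0.1],[-0.03,0.4,0],[0,0.65,0],[0.04,0.65,0],[0.1,0.6,0]], rotation=[[0,0,0],[0,0,0],[0,0,0],[0,0,0],[0,0,0],[0,0,0],[0,0,0],[0,0,0.3],[0,0,0.6],[0,0,0.85],[0,0,0.85],[0,0,0.85]])

```text
time: 21.3
tool_pos: [0.5416, -0.2396, 0.0927]
tcp_rot: [-1.051, -2.959, -0.0]
wrist_force: [0.2, -0.7, -1.5]
width: 0.448
grip_force: 60.4
```

apply_moves(fingers=[0.3,0.3,0.3,0.3,0.3,0.3,0.3,0.3,0.3,0.3,0.3,0.3], travel=[[0.15,0.6,0],[0.2,0.6,0],[0.25,0.6,0],[0.3,0.55,0],[0.35,0.5,0.05],[0.4,0.5,0.05],[0.45,0.45,0.05],[0.5,0.4,0.05],[0.35,0.25,0.05],[0.2,0.1,0],[0,0,0],[0,0,0]], rotation=[[0,0,0.85],[0,0,0.85],[0,0,0.85],[0,0,0.9],[0,0,0.9],[0,0,0.9],[0,0,0.9],[0,0,0.9],[0,0,0.6],[0,0,0.3],[0,0,0],[0,0,0]])

```text
time: 22.5
tool_pos: [0.6633, 0.017, 0.0801]
tcp_rot: [-2.152, -2.288, 0.002]
wrist_force: [0.2, 0.2, -1.0]
width: 0.448
grip_force: 60.4
```

```bash
python3 plan.py 0.6643 0.018 0.06 1.642 4;python3 - <<'E'
from h import *
C=[];ms=[]
for n in("side","top"):
    C.append(read_camera(n)); r=regions_of(n,"board"); print(n,[(x["p"],x["bbox"]) for x in r][:2]); ms.append(r[0]["mask"].astype(float) if r else None)
pp=solid(.17,.12,.01,True); z=read_state()["tool_pos"][2]+.0215
ren=[render(c,pp,[.6643,.018,z,-1.5]) for c in C]
cv2.imwrite("pics/m5.png",np.hstack([cv2.resize(C[i]["image"][a:a+130,b:b+130,::-1],(400,400),interpolation=2) for i,(a,b) in enumerate(((90,160),(70,220)))]))
E
```

```text
now [0.6633 0.017  0.0801] 1.632 q [-0.01  0.35  1.75 -0.    1.05 -0.07] F [ 0.2  0.2 -1. ] w 0.448 t 22.5
travel [[0.0, 0.0, 0.07], [0.01, 0.01, 0.13], [0.01, 0.01, 0.14], [0.0, 0.0, 0.06]] 
rotation [[0, 0, -0.02], [0, 0, -0.03], [0, 0, -0.03], [0, 0, -0.02]]
side [(0.7, [189.8, 140.5, 81.4, 49.1])]
top []
```

View pics/m5.png

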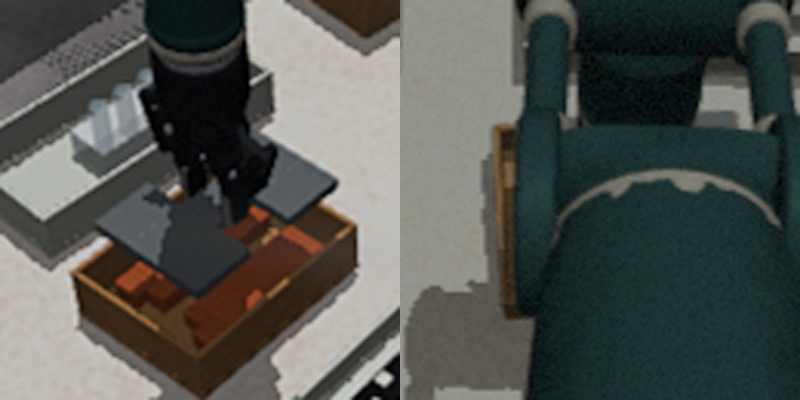

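```bash
cat > bf.py <<'E'
from h import *
c=read_camera("side"); s=read_state(); m=regions_of("side","board")[0]["mask"].astype(float)
w=np.ones((420,560)); w[:166,204:252]=0
pp=solid(.17,.12,.01,True)
for z in (s["tool_pos"][2]+.0185,s["tool_pos"][2]+.0215):
    def cost(p): return (w*np.abs(render(c,pp,[p[0],p[1],z,p[2]])-m)).sum()
    a=np.array([.6643,.018,-1.5]); r=minimize(cost,a,method="Nelder-Mead",options=dict(initial_simplex=np.vstack([a]+[a+d for d in np.diag([.01,.01,.1])])));print(round(z,4),r.x,r.fun/(w*m).sum())
print(s["time"])
E
python3 bf.py
```

```text
0.0991 [ 0.66807237  0.01020311 -1.51462402] 0.04001849399995797
0.1021 [ 0.66597996  0.01233458 -1.51395854] 0.04422587899039573
22.75
```

```bash
python3 plan.py 0.6625 0.0225 0.06 1.642 5 0.6625 0.0225 0.012 1.642 7
```

```text
now [0.6637 0.0163 0.0806] 1.63 q [-0.01  0.35  1.75 -0.    1.05 -0.07] F [ 0.2 -0.4 -1.3] w 0.445 t 22.8
travel [[0.01, 0.0, 0.05], [0.03, -0.01, 0.09], [0.04, 0.0, 0.13], [0.03, 0.0, 0.1], [0.02, -0.01, 0.04], [0.0, 0.0, 0.06], [0.0, 0.0, 0.13], [0.0, 0.0, 0.19], [0.0, 0.0, 0.2], [0.0, 0.0, 0.19], [0.0, 0.0, 0.13], [0.0, 0.0, 0.06]] 
rotation [[0, 0, -0.01], [0, 0, -0.03], [0, 0, -0.04], [0, 0, -0.02], [0, 0, -0.02], [0, 0, 0.0], [0, 0, 0.0], [0, 0, 0.0], [0, 0, 0.0], [0, 0, 0.0], [0, 0, 0.0], [0, 0, 0.0]]
```

apply_moves(fingers=[0.3,0.3,0.3,0.3,0.3,0.3,0.3,0.3,0.3,0.3,0.3,0.3], travel=[[0.02,0,0.05],[0.03,0,0.1],[0.04,0,0.12],[0.03,0,0.1],[0.01,0,0.04],[0,0,0.06],[0,0,0.12],[0,0,0.2],[0,0,0.2],[0,0,0.2],[0,0,0.12],[0,0,0.06]], rotation=[[0,0,-0.03],[0,0,-0.04],[0,0,-0.04],[0,0,0],[0,0,0],[0,0,0],[0,0,0],[0,0,0],[0,0,0],[0,0,0],[0,0,0],[0,0,0]])

```text
time: 24.0
tool_pos: [0.6625, 0.0235, 0.0105]
tcp_rot: [-2.14, -2.298, 0.002]
wrist_force: [-0.5, 0.1, -1.5]
width: 0.449
grip_force: 60.4
```

apply_moves(fingers=[0.3,0.3,0.3,0.3], travel=[[0,0,0.06],[0,0,0.03],[0,0,0],[0,0,0]], rotation=[[0,0,0],[0,0,0],[0,0,0],[0,0,0]])

```text
time: 24.4
tool_pos: [0.6637, 0.0236, 0.0079]
tcp_rot: [2.141, 2.299, 0.001]
wrist_force: [-0.3, 0.4, -1.4]
width: 0.45
grip_force: 60.4
```

apply_moves(fingers=[0.3,0.3,0.3,0.3], travel=[[0,0,0.03],[0,0,0.02],[0,0,0],[0,0,0]], rotation=[[0,0,0],[0,0,0],[0,0,0],[0,0,0]])

```text
time: 24.8
tool_pos: [0.6634, 0.0236, 0.005]
tcp_rot: [-2.141, -2.299, 0.0]
wrist_force: [0.7, -0.3, -1.3]
width: 0.446
grip_force: 60.4
```

apply_moves(fingers=[0.3,0.3,0.6,0.6,0.6], travel=[[0,0,0.015],[0,0,0],[0,0,0],[0,0,0],[0,0,0]], rotation=[[0,0,0],[0,0,0],[0,0,0],[0,0,0],[0,0,0]])

```text
time: 25.3
tool_pos: [0.6635, 0.0236, 0.0043]
tcp_rot: [2.141, 2.299, 0.0]
wrist_force: [-0.1, 0.1, -0.4]
width: 0.602
grip_force: 0.0
```

apply_moves(fingers=[0.6,0.6,0.6,0.6,0.6,0.6,0.6], travel=[[0,0,-0.1],[0,0,-0.3],[0,0,-0.5],[0,0,-0.6],[0,0,-0.6],[0,0,-0.5],[0,0,-0.2]], rotation=[[0,0,0],[0,0,0],[0,0,0],[0,0,0],[0,0,0],[0,0,0],[0,0,0]])

```text
time: 26.0
tool_pos: [0.666, 0.0236, 0.1496]
tcp_rot: [2.137, 2.295, 0.008]
wrist_force: [0.5, 0.4, 0.5]
width: 0.6
grip_force: 0.0
```

```bash
python3 plan.py 0.523 0.319 0.08 0.165 17
```

```text
now [0.666  0.0236 0.1496] 1.642 q [-0.    0.28  1.69  0.    1.16 -0.07] F [0.5 0.4 0.5] w 0.6 t 26.0
travel [[0.14, -0.05, 0.03], [0.26, -0.12, 0.06], [0.39, -0.2, 0.1], [0.37, -0.24, 0.09], [0.34, -0.27, 0.09], [0.31, -0.31, 0.09], [0.28, -0.33, 0.1], [0.25, -0.37, 0.09], [0.21, -0.38, 0.09], [0.17, -0.4, 0.09], [0.14, -0.42, 0.1], [0.09, -0.43, 0.09]] 
rotation [[0, 0, 0.31], [0, 0, 0.63], [0, 0, 0.94], [0, 0, 0.94], [0, 0, 0.94], [0, 0, 0.94], [0, 0, 0.94], [0, 0, 0.94], [0, 0, 0.94], [0, 0, 0.94], [0, 0, 0.94], [0, 0, 0.94]]
travel [[0.04, -0.43, 0.09], [0.01, -0.44, 0.1], [-0.04, -0.44, 0.09], [-0.06, -0.28, 0.06], [-0.03, -0.14, 0.03]] 
rotation [[0, 0, 0.94], [0, 0, 0.94], [0, 0, 0.94], [0, 0, 0.63], [0, 0, 0.31]]
```

apply_moves(fingers=[1,1,1,1,1,1,1,1,1,1,1,1], travel=[[0.15,-0.05,0],[0.25,-0.1,0.05],[0.4,-0.2,0.1],[0.35,-0.25,0.1],[0.35,-0.25,0.1],[0.3,-0.3,0.1],[0.3,-0.35,0.1],[0.25,-0.35,0.1],[0.2,-0.4,0.1],[0.15,-0.4,0.1],[0.15,-0.4,0.1],[0.1,-0.45,0.1]], rotation=[[0,0,0.3],[0,0,0.65],[0,0,0.95],[0,0,0.95],[0,0,0.95],[0,0,0.95],[0,0,0.95],[0,0,0.95],[0,0,0.95],[0,0,0.95],[0,0,0.95],[0,0,0.95]])

```text
time: 27.2
tool_pos: [0.5603, 0.2417, 0.0914]
tcp_rot: [3.026, 0.843, -0.001]
wrist_force: [0.6, -0.6, -0.4]
width: 0.999
grip_force: 0.0
```

apply_moves(fingers=[1,1,1,1,1,1,1], travel=[[0.05,-0.45,0.1],[0,-0.45,0.1],[-0.05,-0.4,0.1],[-0.05,-0.3,0.05],[0,-0.15,0.05],[0,0,0],[0,0,0]], rotation=[[0,0,0.95],[0,0,0.95],[0,0,0.9],[0,0,0.6],[0,0,0.3],[0,0,0],[0,0,0]])

```text
time: 27.9
tool_pos: [0.5246, 0.321, 0.0716]
tcp_rot: [3.131, 0.253, -0.001]
wrist_force: [0.4, -0.0, -0.1]
width: 0.999
grip_force: 0.0
```

```bash
cat > look.py <<'E'
import sys
from h import *
def one(n,t,parts,z0,a):
    c=read_camera(n); r=regions_of(n,t)
    if not r: print(n,t,"none"); return
    m=r[0]["mask"].astype(float)
    f=lambda p: np.abs(render(c,parts,[p[0],p[1],z0,p[2]])-m).sum()
    a=np.array(a); q=minimize(f,a,method="Nelder-Mead",options=dict(initial_simplex=np.vstack([a]+[a+d for d in np.diag([.01,.01,.1])])))
    print(n,t,round(r[0]["p"],2),np.round(q.x,4),round(q.fun/m.sum(),3))
E
python3 - <<'E'
from look import *
for n in("side","top"):
    one(n,"board",solid(.17,.12,.01,True),.026,[.6643,.018,-1.5])
    one(n,"find_box",solid(.202,.152,.055),0,[.6643,.018,1.642])
c=read_camera("top"); cv2.imwrite("pics/m6.png",cv2.resize(c["image"][90:270,100:400,::-1],(800,480),interpolation=2))
E
python3 plan.py 0.523 0.319 -0.019 0.165 10
```

```text
side board 0.73 [ 0.6321  0.0443 -1.5082] 1.049
side find_box 0.61 [0.6694 0.0175 1.6442] 1.143
top board 0.61 [ 0.6635  0.023  -1.5002] 0.05
top find_box 0.61 [0.6676 0.0203 1.6382] 1.476
now [0.5251 0.3209 0.0718] 0.16 q [ 0.51  0.27  1.86 -0.    1.01  1.92] F [0.3 0.1 0.9] w 1.002 t 28.35
travel [[0.0, 0.0, 0.08], [-0.01, 0.0, 0.15], [0.0, 0.01, 0.22], [-0.01, 0.0, 0.23], [0.0, 0.01, 0.23], [-0.01, 0.0, 0.23], [-0.01, 0.0, 0.22], [0.0, 0.01, 0.23], [0.0, 0.0, 0.15], [-0.01, 0.0, 0.08]] 
rotation [[0, 0, 0.0], [0, 0, -0.01], [0, 0, 0.0], [0, 0, -0.01], [0, 0, 0.0], [0, 0, -0.01], [0, 0, -0.01], [0, 0, 0.0], [0, 0, -0.01], [0, 0, 0.0]]
```

View pics/m6.png

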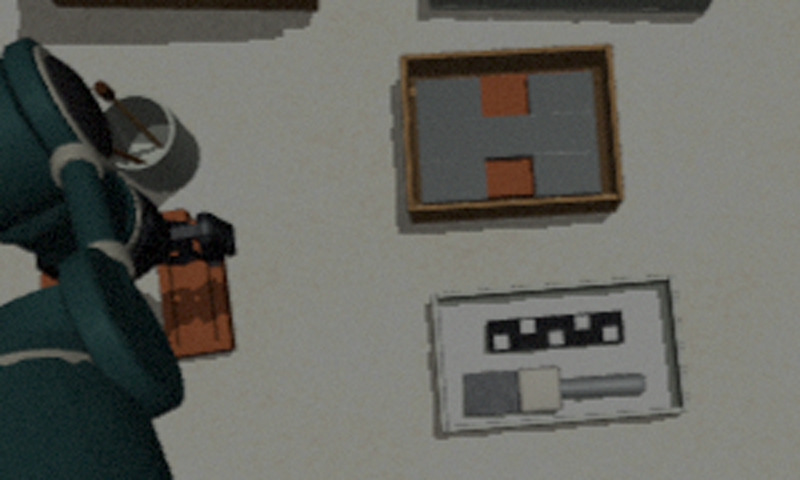

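apply_moves(fingers=[1,1,1,1,1,1,1,1,1,1,1,1], travel=[[-0.02,0.01,0.1],[-0.02,0.02,0.15],[0,0.01,0.25],[0,0,0.25],[0,0,0.25],[0,0,0.25],[0,0,0.25],[0,0,0.15],[0,0,0.1],[0,0,0.06],[0,0,0],[0,0,0]], rotation=[[0,0,-0.05],[0,0,0],[0,0,0],[0,0,0],[0,0,0],[0,0,0],[0,0,0],[0,0,0],[0,0,0],[0,0,0],[0,0,0],[0,0,0]])

```text
time: 29.55
tool_pos: [0.5237, 0.3191, -0.0183]
tcp_rot: [-3.13, -0.26, -0.001]
wrist_force: [0.1, -0.3, 0.7]
width: 1.004
grip_force: 0.0
```

apply_moves(fingers=[0.5,0.5,0.5,0.5,0.5], travel=[[0,0,0],[0,0,0],[0,0,0],[0,0,0],[0,0,0]], rotation=[[0,0,0],[0,0,0],[0,0,0],[0,0,0],[0,0,0]], newtons=80)

```text
time: 30.05
tool_pos: [0.5242, 0.3193, -0.0176]
tcp_rot: [-3.13, -0.26, -0.003]
wrist_force: [0.2, -1.4, 5.4]
width: 0.677
grip_force: 90.1
```

```bash
python3 plan.py 0.523 0.319 0.06 0.165 7 0.6635 0.022 0.07 1.642 17
```

```text
now [ 0.5242  0.3193 -0.0176] 0.165 q [ 0.51  0.38  1.92 -0.    0.85  1.91] F [ 0.2 -1.4  5.4] w 0.677 t 30.05
travel [[0.0, 0.0, -0.1], [0.0, 0.0, -0.21], [-0.01, 0.0, -0.31], [0.0, 0.0, -0.31], [-0.01, 0.0, -0.31], [0.0, 0.0, -0.21], [0.0, 0.0, -0.1], [0.04, 0.14, 0.0], [0.07, 0.28, -0.01], [0.08, 0.44, -0.02], [0.03, 0.43, -0.01], [-0.01, 0.44, -0.01]] 
rotation [[0, 0, 0.0], [0, 0, 0.0], [0, 0, 0.0], [0, 0, 0.0], [0, 0, 0.0], [0, 0, 0.0], [0, 0, 0.0], [0, 0, -0.31], [0, 0, -0.63], [0, 0, -0.94], [0, 0, -0.94], [0, 0, -0.94]]
travel [[-0.05, 0.44, -0.02], [-0.09, 0.42, -0.01], [-0.14, 0.42, -0.01], [-0.17, 0.4, -0.02], [-0.22, 0.38, -0.01], [-0.25, 0.36, -0.01], [-0.29, 0.33, -0.02], [-0.31, 0.31, -0.01], [-0.35, 0.27, -0.02], [-0.37, 0.23, -0.01], [-0.26, 0.14, -0.01], [-0.13, 0.05, 0.0]] 
rotation [[0, 0, -0.94], [0, 0, -0.94], [0, 0, -0.94], [0, 0, -0.94], [0, 0, -0.94], [0, 0, -0.94], [0, 0, -0.94], [0, 0, -0.94], [0, 0, -0.94], [0, 0, -0.94], [0, 0, -0.63], [0, 0, -0.31]]
```

```bash
python3 plan.py 0.523 0.319 0.06 0.165 7 0.515 0.22 0.07 0.165 5 0.6635 0.022 0.07 1.642 16| sed 's/\[0, 0, /[/g'
```

```text
now [ 0.5242  0.3193 -0.0176] 0.165 q [ 0.51  0.38  1.92 -0.    0.85  1.91] F [ 0.2 -1.4  5.4] w 0.677 t 30.05
OVER 3 [ 0.1   0.34 -0.  ] -1.01
OVER 4 [ 0.06  0.35 -0.  ] -1.01
OVER 5 [ 0.02  0.35 -0.  ] -1.01
OVER 7 [-0.06  0.35 -0.  ] -1.01
OVER 8 [-0.09  0.34 -0.  ] -1.01
OVER 10 [-0.16  0.32 -0.  ] -1.01
OVER 11 [-0.2   0.29 -0.  ] -1.01
OVER 12 [-0.22  0.28 -0.  ] -1.01
travel [[0.0, 0.0, -0.1], [0.0, 0.0, -0.21], [-0.01, 0.0, -0.31], [0.0, 0.0, -0.31], [-0.01, 0.0, -0.31], [0.0, 0.0, -0.21], [0.0, 0.0, -0.1], [-0.05, 0.21, -0.02], [-0.11, 0.43, -0.05], [-0.17, 0.65, -0.06], [-0.1, 0.42, -0.05], [-0.06, 0.22, -0.02]] 
rotation [[0.0], [0.0], [0.0], [0.0], [0.0], [0.0], [0.0], [0.0], [0.0], [0.0], [0.0], [0.0]]
travel [[0.05, 0.1, 0.0], [0.11, 0.22, 0.0], [0.12, 0.33, 0.0], [0.1, 0.34, 0.0], [0.06, 0.35, 0.0], [0.02, 0.35, 0.0], [-0.02, 0.35, 0.0], [-0.06, 0.35, 0.0], [-0.09, 0.34, 0.0], [-0.12, 0.33, 0.0], [-0.16, 0.32, 0.0], [-0.2, 0.29, 0.0]] 
rotation [[-0.34], [-0.67], [-1.0], [-1.01], [-1.01], [-1.01], [-1.0], [-1.01], [-1.01], [-1.0], [-1.01], [-1.01]]
travel [[-0.22, 0.28, 0.0], [-0.25, 0.25, 0.0], [-0.18, 0.15, 0.0], [-0.1, 0.06, 0.0]] 
rotation [[-1.01], [-1.0], [-0.67], [-0.34]]
```

apply_moves(fingers=[0.5,0.5,0.5,0.5,0.5,0.5,0.5], travel=[[0,0,-0.1],[0,0,-0.2],[0,0,-0.3],[0,0,-0.3],[0,0,-0.3],[0,0,-0.2],[0,0,-0.1]], rotation=[[0,0,0],[0,0,0],[0,0,0],[0,0,0],[0,0,0],[0,0,0],[0,0,0]])

```text
time: 30.75
tool_pos: [0.5244, 0.3195, 0.0585]
tcp_rot: [-3.13, -0.259, -0.005]
wrist_force: [-0.5, -0.2, -5.3]
width: 0.685
grip_force: 89.0
```

Slab held. Go on with smaller turns (one row more).

apply_moves(fingers=[0.5,0.5,0.5,0.5,0.5,0.5,0.5,0.5,0.5,0.5,0.5,0.5], travel=[[-0.05,0.2,-0.05],[-0.1,0.45,-0.05],[-0.15,0.65,-0.05],[-0.1,0.4,-0.05],[-0.05,0.2,0],[0.05,0.1,0],[0.1,0.2,0],[0.12,0.33,0],[0.1,0.34,0],[0.06,0.35,0],[0.02,0.35,0],[-0.02,0.35,0]], rotation=[[0,0,0],[0,0,0],[0,0,0],[0,0,0],[0,0,0],[0,0,-0.35],[0,0,-0.7],[0,0,-1],[0,0,-1],[0,0,-1],[0,0,-1],[0,0,-1]])

```text
time: 31.95
tool_pos: [0.5798, 0.1373, 0.0656]
tcp_rot: [-2.891, -1.228, 0.001]
wrist_force: [0.5, 0.1, -5.0]
width: 0.683
grip_force: 88.9
```

apply_moves(fingers=[0.5,0.5,0.5,0.5,0.5,0.5,0.5,0.5,0.5,0.5,0.5], travel=[[-0.06,0.35,0],[-0.1,0.35,0],[-0.12,0.33,0],[-0.16,0.32,0],[-0.2,0.3,0],[-0.22,0.28,0],[-0.25,0.25,0],[-0.18,0.15,0],[-0.1,0.06,0],[0,0,0],[0,0,0]], rotation=[[0,0,-1],[0,0,-1],[0,0,-1],[0,0,-1],[0,0,-1],[0,0,-1],[0,0,-1],[0,0,-0.7],[0,0,-0.35],[0,0,0],[0,0,0]])

```text
time: 33.05
tool_pos: [0.6644, 0.0237, 0.0655]
tcp_rot: [-2.142, -2.297, 0.001]
wrist_force: [-1.1, -0.3, -4.8]
width: 0.682
grip_force: 88.9
```

```bash
python3 - <<'E'
from h import *
c=read_camera("side"); s=read_state(); r=regions_of("side","slab"); print([(x["p"],x["bbox"]) for x in r][:2])
m=r[0]["mask"].astype(float); z=s["tool_pos"][2]+.0176; p=s["tool_pos"]; print(p,z)
k=solid(.14,.06,.025); R=render(c,k,[p[0],p[1],z,1.642])
# occluding gripper: fit lower/outer outline with the model where the image is terracotta or beyond
def cost(q):
    R=render(c,k,[q[0],q[1],z,q[2]]); return ((1-R)*m).sum()*2+(R*(1-m)).sum()
a=np.array([p[0],p[1],1.642]);q=minimize(cost,a,method="Nelder-Mead",options=dict(initial_simplex=np.vstack([a]+[a+d for d in np.diag([.01,.01,.1])])));print(q.x,q.fun/m.sum())
im=cv2.resize(c["image"][90:230,150:310,::-1],None,fx=4,fy=4,interpolation=2)
cv2.imwrite("pics/m7.png",im)
E
python3 plan.py 0.6635 0.023 0.04 1.642 5
```

```text
[(0.68, [205.5, 144.0, 47.1, 37.7])]
[0.66429087 0.02390133 0.06556575] 0.08316574627047157
[0.66563978 0.02077072 1.64285206] 0.8220108468919483
now [0.6643 0.024  0.0657] 1.642 q [-0.    0.36  1.75  0.    1.03 -0.07] F [-0.7 -0.  -4.7] w 0.68 t 33.15
travel [[0.0, 0.0, 0.06], [-0.01, -0.01, 0.11], [0.0, 0.0, 0.17], [-0.01, -0.01, 0.12], [0.0, 0.0, 0.05]] 
rotation [[0, 0, 0.0], [0, 0, 0.0], [0, 0, 0.0], [0, 0, 0.0], [0, 0, 0.0]]
```

View pics/m7.png

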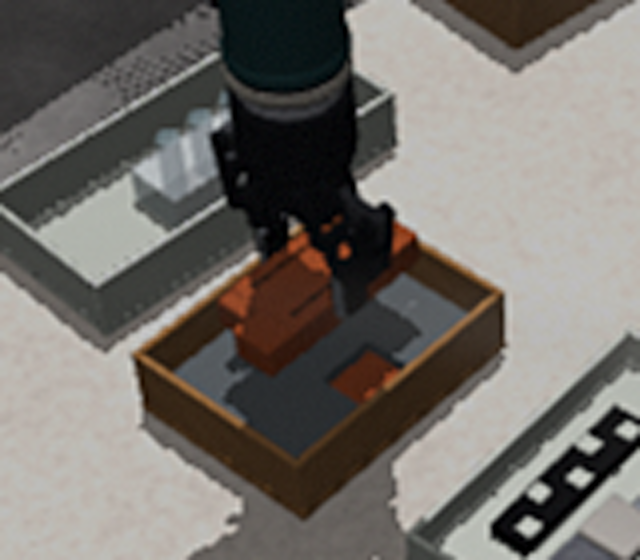

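apply_moves(fingers=[0.5,0.5,0.5,0.5,0.5,0.5,0.5,0.5,0.5,0.5], travel=[[-0.01,-0.01,0.06],[-0.01,-0.01,0.12],[0,0,0.17],[0,0,0.17],[0,0,0.15],[0,0,0.1],[0,0,0.06],[0,0,0.04],[0,0,0],[0,0,0]], rotation=[[0,0,0],[0,0,0],[0,0,0],[0,0,0],[0,0,0],[0,0,0],[0,0,0],[0,0,0],[0,0,0],[0,0,0]])

```text
time: 34.15
tool_pos: [0.6644, 0.0225, 0.0231]
tcp_rot: [2.141, 2.299, 0.001]
wrist_force: [-0.1, 0.2, -6.0]
width: 0.682
grip_force: 88.9
```

apply_moves(fingers=[0.5,0.5,0.5,0.5], travel=[[0,0,0.02],[0,0,0.02],[0,0,0],[0,0,0]], rotation=[[0,0,0],[0,0,0],[0,0,0],[0,0,0]])

```text
time: 34.55
tool_pos: [0.664, 0.0225, 0.0208]
tcp_rot: [2.141, 2.299, -0.0]
wrist_force: [-0.6, 0.3, -5.2]
width: 0.683
grip_force: 88.9
```

apply_moves(fingers=[0.5,0.5,0.5,0.5], travel=[[0,0,0.02],[0,0,0.01],[0,0,0],[0,0,0]], rotation=[[0,0,0],[0,0,0],[0,0,0],[0,0,0]])

```text
time: 34.95
tool_pos: [0.664, 0.0225, 0.0191]
tcp_rot: [-2.141, -2.299, 0.0]
wrist_force: [0.4, 0.3, -4.9]
width: 0.683
grip_force: 88.9
```

apply_moves(fingers=[0.5,0.5,0.5], travel=[[0,0,0.01],[0,0,0],[0,0,0]], rotation=[[0,0,0],[0,0,0],[0,0,0]])

```text
time: 35.25
tool_pos: [0.664, 0.0225, 0.0187]
tcp_rot: [-2.141, -2.299, -0.0]
wrist_force: [-0.5, 0.2, -5.0]
width: 0.678
grip_force: 88.9
```

apply_moves(fingers=[0.5,0.5,0.5], travel=[[0,0,0.02],[0,0,0],[0,0,0]], rotation=[[0,0,0],[0,0,0],[0,0,0]])

```text
time: 35.55
tool_pos: [0.6642, 0.0225, 0.0184]
tcp_rot: [2.141, 2.299, 0.0]
wrist_force: [-1.9, -0.5, 1.2]
width: 0.68
grip_force: 89.6
```

apply_moves(fingers=[0.5,0.5,0.5], travel=[[0,0,0.01],[0,0,0],[0,0,0]], rotation=[[0,0,0],[0,0,0],[0,0,0]])

```text
time: 35.85
tool_pos: [0.6642, 0.0225, 0.0184]
tcp_rot: [2.141, 2.299, 0.0]
wrist_force: [-3.7, 0.7, 6.3]
width: 0.68
grip_force: 90.1
```

apply_moves(fingers=[0.72,0.78,0.84,0.84,0.84,0.84,0.84,0.84,0.84,0.84,0.84,0.84], travel=[[0,0,0],[0,0,0],[0,0,0],[0,0,0],[0,0,-0.1],[0,0,-0.2],[0,0,-0.4],[0,0,-0.5],[0,0,-0.6],[0,0,-0.6],[0,0,-0.4],[0,0,-0.2]], rotation=[[0,0,0],[0,0,0],[0,0,0],[0,0,0],[0,0,0],[0,0,0],[0,0,0],[0,0,0],[0,0,0],[0,0,0],[0,0,0],[0,0,0]])

```text
time: 37.05
tool_pos: [0.6659, 0.0225, 0.1715]
tcp_rot: [2.138, 2.296, 0.006]
wrist_force: [0.3, -0.6, 0.5]
width: 0.836
grip_force: 0.0
```

apply_moves(fingers=[0.84,0.84,0.84,0.84,0.84,0.84,0.84,0.84,0.84,0.84,0.84], travel=[[0.2,0,0],[0.5,0,0],[0.7,0,0],[0.7,0,0],[0.7,0,0],[0.7,0,0],[0.6,0,0],[0.4,0,0],[0.2,0,0],[0,0,0],[0,0,0]], rotation=[[0,0,0],[0,0,0],[0,0,0],[0,0,0],[0,0,0],[0,0,0],[0,0,0],[0,0,0],[0,0,0],[0,0,0],[0,0,0]])

```text
time: 38.15
tool_pos: [0.6473, 0.2561, 0.1668]
tcp_rot: [2.141, 2.299, -0.002]
wrist_force: [-0.6, -1.0, 0.7]
width: 0.842
grip_force: 0.0
```

```bash
python3 - <<'E'
from look import *
for n in("side","top"):
    one(n,"slab",solid(.14,.06,.025),.036,[.664,.0225,1.642])
    one(n,"scale_bar",solid(.13,.03,.012),.005,[.48,-.025,1.64])
    for t in("jar","mug","wash_bottle","tape","spare_tile"): print(n,t,[np.round(x["bbox"]).tolist() for x in regions_of(n,t)][:1])
s=read_state(); print(s["time"],s["tool_pos"],s["wrist_force"])
E
```

```text
side slab 0.62 [0.6672 0.0194 1.6407] 0.098
side scale_bar 0.65 [ 0.481  -0.0278  1.6568] 0.062
side jar [[339.0, 90.0, 19.0, 37.0]]
side mug [[108.0, 225.0, 39.0, 48.0]]
side wash_bottle [[234.0, 305.0, 28.0, 50.0]]
side tape [[235.0, 303.0, 28.0, 50.0]]
side spare_tile [[121.0, 300.0, 41.0, 34.0]]
top slab 0.84 [0.6645 0.0243 1.6361] 0.075
top scale_bar 0.86 [ 0.4784 -0.0223  1.6362] 0.148
top jar [[443.0, 148.0, 34.0, 30.0]]
top mug []
top wash_bottle []
top tape [[405.0, 282.0, 34.0, 39.0]]
top spare_tile []
39.05 [0.64730909 0.25697024 0.16721343] [0.15961329 0.98471775 0.26491147]
```

```bash
python3 -c "
from workcell import *
print(finish_job())"
```

```text
the job is handed in; nothing more can be done
None
```

The job is handed in at about 39 s of 64 s: the scale bar is in the white tray, the board lies flat on the tiles, and the slab sits within about 3 mm of the board's middle, lengthwise; none of the bystanders appeared to have moved in the last images.

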